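Key and seat the junction box cover

TASK

The junction box's round grey cover is standing proud of the box. Push its orange lug round with a fingertip until the notch in the cover's rim meets the yellow pin on the box, then press the cover down until it is fully home, and let go. Do not pull the cover upwards, and leave the carton, the tape roll and the screwdriver standing and lying where they are.

Things in the scene. Friction and masses are not known exactly. Their poses are not given: they have to be found in the camera images.
- jbox: round dark grey junction box, 152 mm across, its rim 50 mm above the desk, screwed to a 160 mm square, 8 mm thick plywood base; fixed, it does not move. Origin: centre of the base's underside on the desk, on the axis of box and cover; z up. Its x axis points from the axis to the pin
- cover (a joint): turn of the cover about the box's upright axis, rad, growing counter-clockwise seen from above; turns without stops and without end, with light friction (0.06 N m, about 1.5 N at the lug) and stays where it is left. 0 or 6.283 (a full turn): notch exactly over the pin. It starts between 0.8 and 5.48, so either direction may be the shorter
- cover_press (a joint): depth of the cover, m: 0 standing proud as at the start (underside 9 mm above the box's rim and 1 mm above the pin's top), 0.009 fully home on the rim; negative if pulled up. A seal holds it with about 6 N of friction at any depth, no spring. The pin stops it near 0.001 unless the notch is over the pin
- cover_middle (a point): middle of the cover's flat top face, on the axis; 65 mm above the desk at the start, 56 mm when home. The cover is a light grey disc, 120 mm across and 6 mm thick; the middle is clear to 34 mm from the axis on the lug's side. Press here
- notch (a point): middle of the notch, at the height of the cover's top face, 54.5 mm from the axis: a rectangular slot 14 mm wide, cut in from the rim to 49 mm from the axis, dark seen from above; a thin black line on the cover's top points to it from the middle
- pin (a point): point on the top of the yellow pin standing on the box's rim, 54.5 mm from the axis, 58 mm above the desk, straight below the point notch when the two meet. The pin is a block 8 mm wide, reaching from 52 to 74 mm from the axis, so that its outer end shows beyond the cover's edge. The notch fits over it with 3 mm to spare on either side (about 0.05 rad)
- lug (a point): middle of the top edge of the orange lug, an upright fin on the cover exactly opposite the notch: 22 mm long along the radius (34 to 56 mm from the axis), 8 mm thick, standing 16 mm above the cover's top face; its top is 81 mm above the desk at the start. Push on its flat sides
- carton: loose small white and blue carton standing on the desk near the box, 45 x 30 x 85 mm high; origin at the centre of its underside
- tape: loose brown roll of tape lying flat, 90 mm across, 45 mm high; origin at the centre of its underside
- screwdriver: loose screwdriver lying on the desk beyond the box, about 0.2 m long; origin at its middle on the desk, x axis towards its tip

How it is judged:
By the outcome, as a careful person would: the job done as asked, in the order asked, and still so for the second after the job is handed in, with the robot touching nothing.
It also fails if it takes over 48 s, if anything falls off the work surface, if the arm or the gripper's body presses on something with over 40 N, if the wrist force passes 120 N, or if a joint passes its speed limit or range.

ROBOT

A 6-joint arm with a two-finger parallel gripper is mounted at the origin on the work surface. World frame = base frame: x ahead of the robot, y to its left, z up, the work surface at z = 0. Lengths are in mm, angles in rad, forces in N, time in s.
With the tool pointing down it reaches from about 350 to 775 mm from the base axis. Payload 7.3 kg.
Tool frame: the origin (TCP) lies at the very end of the fingers, on their centre line; the grasp point (between the pads) lies 19 mm behind it (pinch_z is the distance from the TCP to the grasp point, in mm); z points along the fingers, y is the direction in which the jaws open and shut (so a half turn about z gives the same grasp; the last joint's range is limited). The gripper opens to 92 mm and grips with 3 to 60 N. Pads are 19 mm wide; open, the fingers measure 130 mm over their backs; the gripper's body (75 mm by 190 mm) begins 47 mm behind the grasp point.
Start: joints at [0.985, 0.342, 1.524, -0, 1.275, -0.146], TCP at [223.512, 475.066, 226.741] pointing down, gripper open.
Joint ranges: [-2.53, 2.53], [-0.77, 2.02], [0.04, 2.7], [-1, 4.14], [0.28, 2.66], [-3.11, 3.11]. Speed limits (rad/s): [2.57, 2.57, 3.14, 3.14, 3.14, 3.14].

INTERFACE

Orientations are given as [roll, pitch, yaw] about the fixed x, y, z axes, in that order (R = Rz(yaw) Ry(pitch) Rx(roll)).
In Python, from plant import * gives the robot as it stands.
- The arm moves only by the tool step_arm, never from a script. Its argument "moves" is one flat list of numbers, 7 for each row, row after row: the shift along the tool's x, y, z scaled (see below), then the turn, a rotation vector about the tool's x, y, z scaled (see below), then the closure, from -1 (fully open) to 1 (shut). A call has 1 to 8 rows; each row shifts and turns the pose as measured when the row begins, along the tool's axes as they then stand; what a row does not reach is not made up. The controller multiplies each number of a shift by 2 cm and each number of a turn by 4 degrees. A row lasts 1/12 s, in which the tool goes at most 41.7 mm and 7.16 degrees, less where a joint would pass 70% of its speed; a pose out of reach is approached as far as the arm can. A call with a number of a shift or a turn outside -1 to 1 is refused whole. A call with a gripper value outside its range is refused whole. The fingers move at their own pace and stop on an object; the grip force is fixed at half the most. Time passes only in rows, so rows that do not move let the fingers close. It gives the time, the measured TCP pose, the force and the opening at its end, in the units of the state.
- get_obs(): the state, without advancing time (a new reading comes with each control period).
- capture(name): name is "scene" or "top" or "wrist"; returns the picture (400x640x3 uint8, red, green, blue); there is no depth.
- get_calibration(name): a dict with "mtx" (3x3 intrinsics, pixels), "eye" and "orientation" of the camera in the world; the wrist camera has in their place "mount" (4x4, takes a point from camera to tool coordinates, whose origin is the TCP and whose axes are the flange's). Camera axes: x right, y down, z forward; pixel columns grow to the right and rows downward; lengths in mm; the calibration is good to about 2 mm. A picture is of the moment at which its call begins: read the wrist's pose just before it. get_calibration takes no time and is no camera call.
- close_job(): hands the job in, once; it reports no verdict.
The state is a dict: "time": time; "joint_positions": joint angles; "dq": joint speeds; "tau": joint torques, N m; "tool_pos": TCP position; "tcp_rot": TCP orientation; "contact_force": force on the tool from outside, world axes, zero at the start; "moment": the same for the moment, N m; "grip_width": finger opening in mm.
Only numpy, scipy, OpenCV 4.12 (cv2) and the standard library are available. Lean on these libraries where they do the work, as an engineer would, in place of code of your own. Each camera call takes 0.05 s, during which the arm holds its last target.

## Working session

There is one attempt and no reset: what is moved stays moved. The work goes in short steps, Python scripts to look and compute and a tool call to move; the robot and the scene stay as the last step left them, time stands still between calls to the robot, and variables do not carry over. Pictures are saved under pics/ and viewed, and the job is handed in when it is done.

Besides the shell and the picture viewer there is one more tool, called after ">>>" in YAML: its name, and indented under it one key for each argument. step_arm: Moves the arm, as the interface text tells. Shifts and turns lie within -1 to 1; 1 stands for 2 cm of shift or 4 degrees of turn. Its arguments: {"type":"object","properties":{"moves":{"type":"array"}},"required":["moves"]}

```bash
mkdir -p pics; ls
cat > h.py <<'E'
from plant import *
import numpy as np, cv2
from scipy.spatial.transform import Rotation as R
def snap(n,f):
    im=np.asarray(capture(n)); cv2.imwrite('pics/'+f+'.png',im[:,:,::-1]); return im
E
python3 - <<'E'
from h import *
print(get_obs())
for n in("scene","top","wrist"): print(n,get_calibration(n))
snap("top","top0");snap("scene","scene0")
E
```

```text
pics
{'time': 0.0, 'joint_positions': array([ 9.85019915e-01,  3.42721216e-01,  1.52502111e+00,  4.34258900e-05,
        1.27540323e+00, -1.46022644e-01]), 'dq': array([-0.00034468,  0.00082592,  0.00099312,  0.00172629, -0.00147983,
       -0.00130178]), 'tau': array([-7.75753870e-04, -4.31237733e+01, -2.44214952e+01,  7.16699171e-02,
        5.59849106e-02, -1.13953890e-04]), 'tool_pos': array([223.25123479, 474.71528945, 226.04432375]), 'tcp_rot': array([-3.14006232e+00, -2.67036760e-04,  2.70182601e+00]), 'contact_force': array([ 0.18920536, -0.15602085, -0.43012379]), 'moment': array([-0.02274172, -0.00401764,  0.00510399]), 'grip_width': 91.77624108813927}
scene {'mtx': array([[436.46423581,   0.        , 315.1764928 ],
       [  0.        , 436.46423581, 202.79774876],
       [  0.        ,   0.        ,   1.        ]]), 'eye': array([975.97337948, 512.4568513 , 564.86510037]), 'orientation': array([-2.23537507, -0.00481812,  2.44575807])}
top {'mtx': array([[409.41339629,   0.        , 318.11334894],
       [  0.        , 409.41339629, 193.33829837],
       [  0.        ,   0.        ,   1.        ]]), 'eye': array([382.82179733,  70.89822118, 965.61022582]), 'orientation': array([-2.93398891,  0.00422611, -1.63328409])}
wrist {'mtx': array([[329.41355595,   0.        , 321.808302  ],
       [  0.        , 329.41355595, 202.76705324],
       [  0.        ,   0.        ,   1.        ]]), 'mount': array([[-2.29150770e-04, -9.68089808e-01, -2.50603415e-01,
         6.69451072e+01],
       [ 9.99999720e-01, -4.00212731e-04,  6.31640076e-04,
         5.92274641e-01],
       [-7.11778997e-04, -2.50603200e-01,  9.68089629e-01,
        -1.58591669e+02],
       [ 0.00000000e+00,  0.00000000e+00,  0.00000000e+00,
         1.00000000e+00]])}
```

View pics/top0.png

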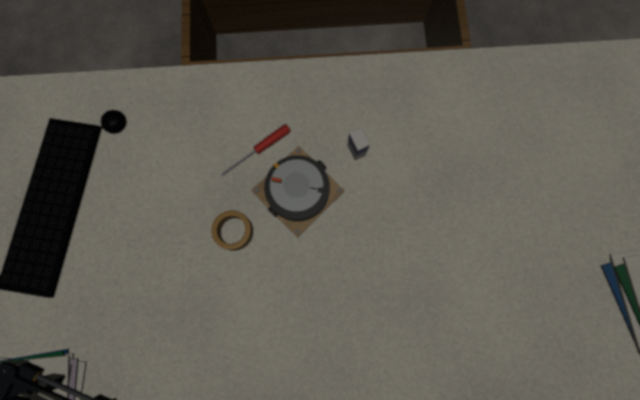

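View pics/scene0.png

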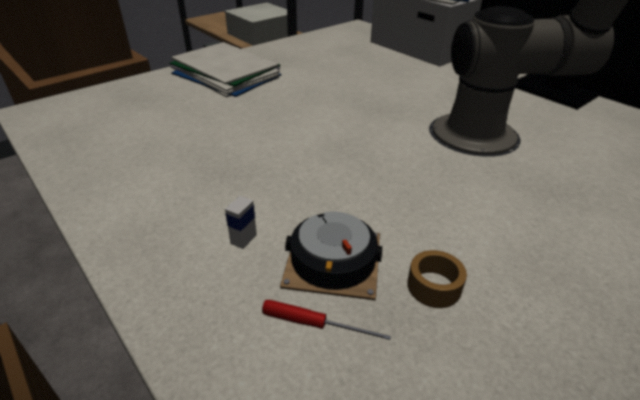

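The top view shows the cover at about (296,186), the lug at (277,180), the yellow pin at (276,167) and the dark notch at (317,189). The carton is at (358,145), the tape at (232,230) and the screwdriver at (256,150). Next I'll measure these.

```bash
cat >> h.py <<'E'
def cam(n,obs=None):
    c=get_calibration(n)
    if n=='wrist':
        T=np.eye(4);T[:3,:3]=R.from_euler('xyz',obs['tcp_rot']).as_matrix();T[:3,3]=obs['tool_pos']
        M=T@c['mount'];return c['mtx'],M[:3,3],M[:3,:3]
    return c['mtx'],np.array(c['eye']),R.from_euler('xyz',c['orientation']).as_matrix()
def ray(C,u,v,z):
    K,e,Q=C; d=Q@np.linalg.inv(K)@[u,v,1.]; return e+d*(z-e[2])/d[2]
def proj(C,p):
    K,e,Q=C; q=K@(Q.T@(np.asarray(p,float)-e)); return q[:2]/q[2]
E
python3 - <<'E'
from h import *
for n in("top","scene"):
    im=cv2.imread(f'pics/{n}0.png'); C=cam(n)
    hsv=cv2.cvtColor(im,cv2.COLOR_BGR2HSV)
    x0,x1,y0,y1=(200,400,110,260) if n=='top' else (210,480,180,350)
    b=hsv.astype(int)
    m=((b[...,1]>130)&(b[...,2]>90)).astype(np.uint8); 
    k,l,s,c=cv2.connectedComponentsWithStats(m)
    for i in range(1,k):
        if x0<c[i][0]<x1 and y0<c[i][1]<y1 and s[i][4]>3:
            q=l==i; print(n,c[i],s[i],b[q].mean(0).round(), ray(C,*c[i],73).round(1),ray(C,*c[i],58).round(1))
    cr=im[y0:y1,x0:x1]; cv2.imwrite(f'pics/{n}0c.png',cv2.resize(cr,None,fx=790/(x1-x0) if n=='top' else 2.9,fy=790/(x1-x0) if n=='top' else 2.9,interpolation=cv2.INTER_CUBIC))
E
```

```text
top [271.20207254 138.25906736] [255 126  34  25 193] [  2. 185. 101.] [706.4 162.3  73. ] [711.8 163.8  58. ]
top [275.85714286 164.92857143] [274 163   5   5  14] [ 19. 167. 103.] [642.3 154.2  73. ] [646.7 155.6  58. ]
top [275.65 179.1 ] [272 178   9   3  20] [  7. 168. 101.] [609.4 156.   73. ] [613.2 157.5  58. ]
top [228.70689655 227.37356322] [213 212  36  36 174] [ 18. 136.  92.] [507.  263.2  73. ] [509.1 266.5  58. ]
scene [346.32352941 243.61764706] [343 240   8   8  34] [  6. 194. 118.] [601.8 147.5  73. ] [590.3 136.3  58. ]
scene [438.41666667 271.11284722] [411 251  55  39 576] [ 17. 152. 103.] [535.  281.5  73. ] [521.5 274.5  58. ]
scene [328.5        264.31578947] [326 261   6   8  38] [ 18. 199. 120.] [654.8 163.8  73. ] [645.  153.2  58. ]
scene [294.23713235 310.35294118] [263 300  63  22 544] [  1. 205. 116.] [749.5 199.6  73. ] [742.6 190.1  58. ]
```

View pics/top0c.png

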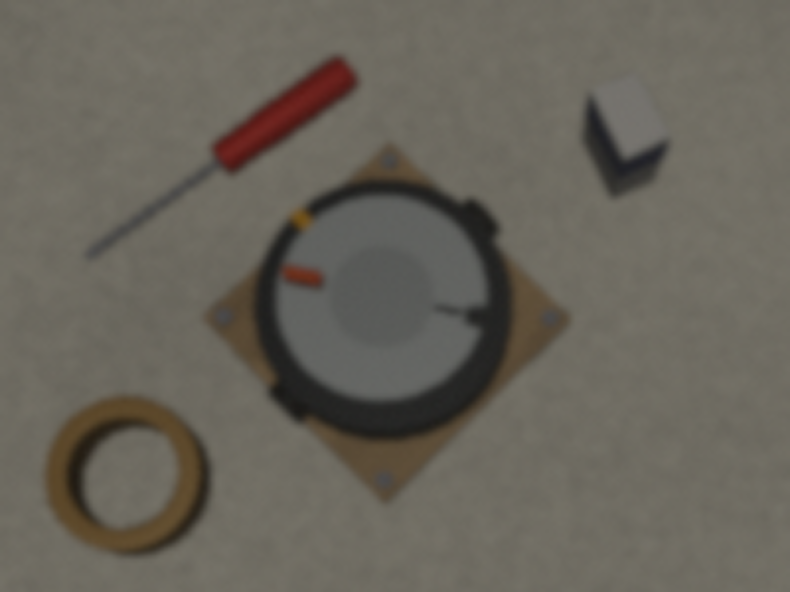

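View pics/scene0c.png

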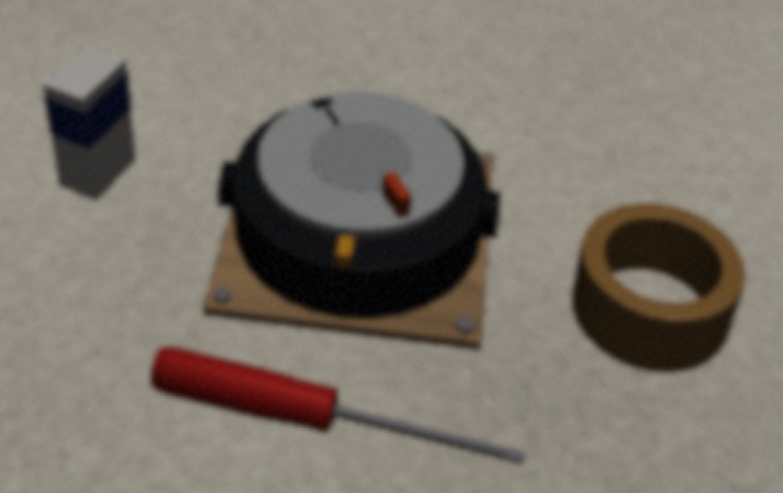

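The crops show it clearly. Base screws are at crop (391,160), (551,317), (385,480) and (224,316), the notch is at (478,316), the lug spans (283,270) to (323,280), and the pin is at (301,219). I'll fit the disc and compute the angles.

Run:
```python
from h import *
im=cv2.imread('pics/top0.png'); C=cam('top'); CS=cam('scene')
f=3.95; P=lambda x,y,z:ray(C,(x+.5)/f-.5+200,(y+.5)/f-.5+110,z)
def fit(n,c0,r,z):
    g=cv2.imread(f'pics/{n}0.png',0); C=cam(n); b=cv2.GaussianBlur(g,(0,0),0.8)
    m=np.zeros_like(g); cv2.circle(m,c0,r,255,-1)
    t,_=cv2.threshold(b[m>0].reshape(-1,1),0,255,cv2.THRESH_OTSU)
    k,l,s,c=cv2.connectedComponentsWithStats(((b>t)&(m>0)).astype(np.uint8))
    i=l[c0[1],c0[0]]; cnt=max(cv2.findContours((l==i).astype(np.uint8),0,1)[0],key=cv2.contourArea)
    h=cv2.convexHull(cnt)[:,0]; w=np.array([ray(C,u,v,z)[:2] for u,v in h])
    A=np.c_[2*w,np.ones(len(w))]; q=np.linalg.lstsq(A,(w**2).sum(1),rcond=None)[0]
    print(n,'disc',q[:2],np.sqrt(q[2]+q[:2]@q[:2]),s[i]); return q[:2]
a=fit('top',(296,185),30,65); fit('scene',(330,235),38,65)
s=[P(x,y,8) for x,y in((391,160),(551,317),(385,480),(224,316))]; print('screws',np.mean(s,0),np.round(s,1))
c=np.mean(s,0)[:2]
for nm,p in dict(pin=P(301,219,58),pin_s=ray(CS,328.5,264.3,55),notch=P(478,316,65),lug=P(303,275,81),lug_s=ray(CS,346.3,243.6,74),lugtop_s=ray(CS,345,242,81)).items():
  for q in(a,c):
    d=p[:2]-q; print(nm,p.round(1),np.hypot(*d).round(1),np.degrees(np.arctan2(d[1],d[0])).round(1))
for n,(x,y,z) in dict(carton=(628,115,85),tape=(128,474,45),sdr=(340,70,15),tip=(90,255,5)).items(): print(n,P(x,y,z).round())
```

```text
top disc [597.31815429 112.7844264 ] 60.52250939969367 [ 270  160   53   51 2108]
scene disc [585.06615872  92.29927227] 73.17910395975184 [ 293  197   76   62 3404]
screws [596.18434397 110.38124282   8.        ] [[695.2 103.2   8. ]
 [589.7  11.6   8. ]
 [497.1 117.2   8. ]
 [602.8 209.5   8. ]]
pin [646.3 155.7  58. ] 65.2 41.2
pin [646.3 155.7  58. ] 67.6 42.1
pin_s [643.1 151.1  55. ] 59.6 39.9
pin_s [643.1 151.1  55. ] 62.1 40.9
notch [580.6  56.6  65. ] 58.6 -106.6
notch [580.6  56.6  65. ] 56.0 -106.2
lug [606.9 153.8  81. ] 42.1 76.8
lug [606.9 153.8  81. ] 44.7 76.1
lug_s [602.5 148.1  74. ] 35.7 81.6
lug_s [602.5 148.1  74. ] 38.3 80.5
lugtop_s [606.9 149.3  81. ] 37.7 75.3
lugtop_s [606.9 149.3  81. ] 40.3 74.6
carton [688. -36.  85.]
tape [505. 262.  45.]
sdr [753. 132.  15.]
tip [647. 291.   5.]
```

Centre is about (596.7, 111.5) and the pin direction about 41.3° (the base diagonals agree). The notch is at about -106° and the lug at about 75°, so the shorter way is counter-clockwise, about 147°. I'll shut the fingers and turn the tool to yaw ≈75°, so tool x is radial and y tangential.

>>> step_arm:
  moves: [0,0,0,0,0,1,1,0,0,0,0,0,1,1,0,0,0,0,0,1,1,0,0,0,0,0,1,1,0,0,0,0,0,1,1,0,0,0,0,0,1,1,0,0,0,0,0,1,1,0,0,0,0,0,1,1]

```text
time: 0.77
tool_pos: [222.1, 472.9, 222.6]
tcp_rot: [-3.133, 0.004, 2.119]
contact_force: [0.8, -0.3, 0.1]
grip_width: 42.9
```

>>> step_arm:
  moves: [0,0,0,0,0,1,1,0,0,0,0,0,1,1,0,0,0,0,0,1,1,0,0,0,0,0,1,1,0,0,0,0,0,1,1,0,0,0,0,0,1,1,0,0,0,0,0,1,1,0,0,0,0,0,1,1]

```text
time: 1.43
tool_pos: [220.8, 471.0, 219.0]
tcp_rot: [-3.132, 0.016, 1.531]
contact_force: [-0.5, -0.4, 0.3]
grip_width: 0.5
```

>>> step_arm:
  moves: [0,0,0,0,0,1,1,0,0,0,0,0,1,1,0,0,0,0,0,1,1,0,0,0,0,0,1,1]

```text
time: 1.77
tool_pos: [220.2, 470.1, 217.3]
tcp_rot: [-3.136, 0.022, 1.238]
contact_force: [0.0, 0.2, -0.1]
grip_width: 0.2
```

```bash
cat >> h.py <<'E'
def to(p,yaw=None):
    o=get_obs(); Q=R.from_euler('xyz',o['tcp_rot'])
    d=Q.inv().apply(np.asarray(p,float)-o['tool_pos'])
    print('t',o['time'].__round__(2),'pos',o['tool_pos'].round(1),'rot',np.degrees(o['tcp_rot']).round(1),'F',o['contact_force'].round(1),'w',round(o['grip_width'],1),'q6',o['joint_positions'][5].round(2))
    print('shift units',(d/20).round(2))
    if yaw is not None:
        rv=(Q.inv()*R.from_euler('xyz',[np.pi,0,np.radians(yaw)])).as_rotvec(); print('turn units',(np.degrees(rv)/4).round(2))
E
python3 -c "
from h import *
to([639,147,226],75)"
```

```text
t 1.77 pos [220.2 470.1 217.3] rot [-179.7    1.2   70.9] F [ 0.   0.2 -0.1] w 0.2 q6 1.32
shift units [-8.43 25.07 -0.39]
turn units [-0.09  0.31 -1.02]
```

>>> step_arm:
  moves: [-0.33,1,-0.03,0,0.1,-0.2,1,-0.33,1,-0.03,0,0.1,-0.2,1,-0.33,1,-0.03,0,0.1,-0.2,1,-0.33,1,-0.03,0,0,-0.2,1,-0.33,1,-0.03,0,0,-0.2,1,-0.33,1,-0.03,0,0,0,1,-0.33,1,-0.03,0,0,0,1,-0.33,1,-0.03,0,0,0,1]

```text
time: 2.43
tool_pos: [358.8, 370.4, 218.0]
tcp_rot: [-3.131, 0.005, 1.314]
contact_force: [1.1, 0.8, -0.7]
grip_width: 0.4
```

>>> step_arm:
  moves: [-0.33,1,-0.03,0,0,0,1,-0.33,1,-0.03,0,0,0,1,-0.33,1,-0.03,0,0,0,1,-0.33,1,-0.03,0,0,0,1,-0.33,1,-0.03,0,0,0,1,-0.33,1,-0.03,0,0,0,1,-0.33,1,-0.03,0,0,0,1,-0.33,1,-0.03,0,0,0,1]

```text
time: 3.1
tool_pos: [505.1, 272.0, 217.9]
tcp_rot: [-3.125, 0.01, 1.313]
contact_force: [-0.3, 0.3, -0.1]
grip_width: 0.6
```

```bash
python3 -c "
from h import *
to([639,147,200],75)"
```

```text
t 3.1 pos [505.1 272.  217.9] rot [-179.     0.6   75.2] F [-0.3  0.3 -0.1] w 0.6 q6 0.62
shift units [-4.33  8.08  0.81]
turn units [-0.24  0.15  0.06]
```

>>> step_arm:
  moves: [-0.5,0.95,0.05,-0.1,0.05,0,1,-0.5,0.95,0.05,-0.1,0.05,0,1,-0.5,0.95,0.05,-0.1,0.05,0,1,-0.5,0.95,0.05,-0.1,0.05,0,1,-0.5,0.95,0.05,0,0,0,1,-0.5,0.95,0.05,0,0,0,1,-0.5,0.95,0.05,0,0,0,1,-0.5,0.95,0.05,0,0,0,1]

```text
time: 3.77
tool_pos: [636.2, 149.4, 205.4]
tcp_rot: [3.137, -0.001, 1.313]
contact_force: [0.7, 1.1, 0.3]
grip_width: 0.3
```

Run:
```python
from h import *
to([639,147,110],75)
o=get_obs(); snap("wrist","w1"); np.save('w1.npy',np.r_[o['tool_pos'],o['tcp_rot']])
```

```text
t 3.77 pos [636.2 149.4 205.4] rot [179.7  -0.   75.3] F [0.7 1.1 0.3] w 0.3 q6 0.37
shift units [-0.08  0.14  4.77]
turn units [ 0.07 -0.01  0.06]
```

View pics/w1.png

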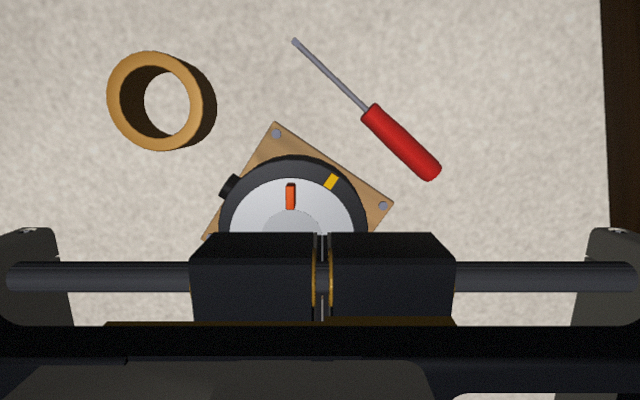

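The wrist view shows the lug at (291,197), the pin at (331,181), and the tape and screwdriver clear. I'll measure with it.

Run:
```python
from h import *
v=np.load('w1.npy'); C=cam('wrist',dict(tool_pos=v[:3],tcp_rot=v[3:]))
print('tcp px',proj(C,v[:3]), 'camera', C[1])
im=cv2.imread('pics/w1.png');b=cv2.cvtColor(im,cv2.COLOR_BGR2HSV).astype(int)
m=((b[...,1]>150)&(b[...,2]>120)).astype(np.uint8);m[230:]=0
k,l,s,c=cv2.connectedComponentsWithStats(m)
for i in range(1,k):
  if s[i][4]>30:print(c[i],s[i],b[l==i].mean(0).round(),ray(C,*c[i],58).round(1),ray(C,*c[i],73).round(1),ray(C,*c[i],81).round(1))
# screws, rim fit
for u,w in((276,133),(383,205)):print('screw',ray(C,u,w,8).round(1))
g=cv2.cvtColor(im,cv2.COLOR_BGR2GRAY)
d=((g>150)).astype(np.uint8)
cv2.imwrite('pics/w1c.png',cv2.resize(im[140:235,190:400],None,fx=3.8,fy=3.8,interpolation=cv2.INTER_CUBIC))
```

```text
tcp px [321.21933716 252.80513429] camera [652.98548832 214.9405112  363.9777656 ]
[133.17132867  93.21095571] [ 107   52   85   99 1716] [ 17. 160. 165.] [498.9 277.2  58. ] [506.5 274.2  73. ] [510.5 272.6  81. ]
[401.69623517 143.54873646] [ 362  105   79   77 1939] [  1. 205. 165.] [719.4 173.8  58. ] [716.2 175.8  73. ] [714.4 176.9  81. ]
[174.25       132.93181818] [161 119  29  22  44] [ 17. 158. 166.] [521.4 235.9  58. ] [527.9 234.8  73. ] [531.3 234.3  81. ]
[330.51094891 181.06569343] [323 173  16  17 137] [ 23. 223. 204.] [647.6 156.6  58. ] [647.8 159.5  73. ] [648. 161.  81.]
[289.51336898 197.19251337] [286 186   8  24 187] [  8. 206. 204.] [605.8 151.5  58. ] [608.2 154.6  73. ] [609.4 156.3  81. ]
screw [603.8 211.8   8. ]
screw [696.7 105.7   8. ]
```

View pics/w1c.png

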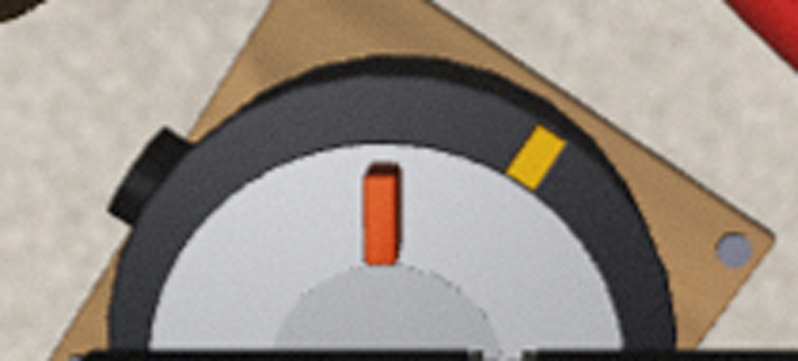

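>>> step_arm:
  moves: [-0.05,0.1,0.95,0,0,0,1,-0.05,0.1,0.95,0,0,0,1,0,0,0.95,0,0,0,1,0,0,0.95,0,0,0,1,0,0,0.9,0,0,0,1,0,0,0.8,0,0,0,1,0,0,0,0,0,0,1]

```text
time: 4.4
tool_pos: [643.5, 139.4, 87.0]
tcp_rot: [3.138, 0.002, 1.305]
contact_force: [-0.2, -0.5, -0.5]
grip_width: 0.4
```

Run:
```python
from h import *
to([640,147,71],74.5)
snap("scene","s2")
im=cv2.imread('pics/s2.png'); cv2.imwrite('pics/s2c.png',cv2.resize(im[120:320,200:480],None,fx=2.8,fy=2.8,interpolation=cv2.INTER_CUBIC))
```

```text
t 4.4 pos [643.5 139.4  87. ] rot [1.798e+02 1.000e-01 7.480e+01] F [-0.2 -0.5 -0.5] w 0.4 q6 0.37
shift units [ 0.32 -0.27  0.8 ]
turn units [0.05 0.03 0.07]
```

View pics/s2c.png

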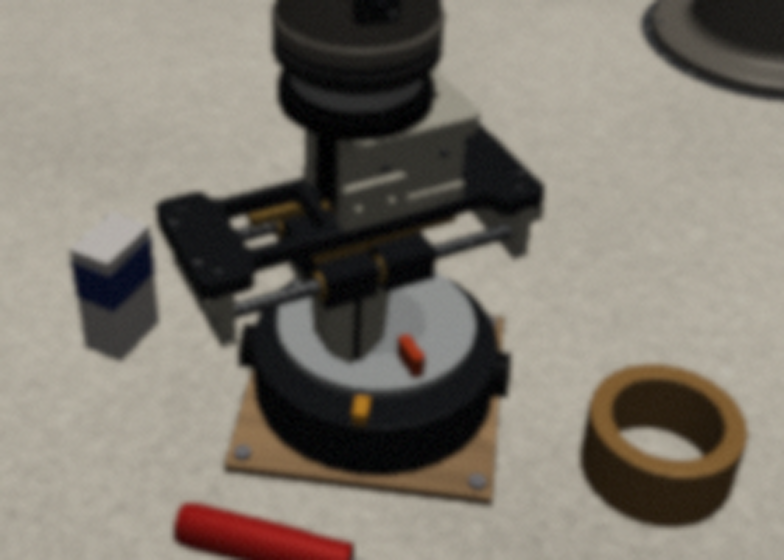

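Fingertips are beside the lug on its clockwise side, and the gripper clears the carton. I'll go down to z ≈ 71.

>>> step_arm:
  moves: [0.2,0,0.4,0,0,0,1,0.1,0,0.35,0,0,0,1,0,0,0,0,0,0,1]

```text
time: 4.7
tool_pos: [647.3, 146.1, 75.0]
tcp_rot: [3.133, 0.0, 1.305]
contact_force: [-0.9, 0.0, 0.4]
grip_width: 0.3
```

```bash
cat >> h.py <<'E'
c0=np.array([597,112.])
def pol(phi=None):
    o=get_obs(); d=o['tool_pos'][:2]-c0; yaw=o['tcp_rot'][2]
    x=np.array([np.cos(yaw),np.sin(yaw)]); t=np.array([-x[1],x[0]])
    r=d@x; off=d@t
    print('t %.2f z %.1f yaw %.1f radial %.1f tang %.1f F %s Ft %.1f tilt %s'%(o['time'],o['tool_pos'][2],np.degrees(yaw),r,off,o['contact_force'].round(1),o['contact_force'][:2]@t,np.degrees([o['tcp_rot'][0],o['tcp_rot'][1]]).round(1)))
E
python3 -c "
from h import *
pol(); to([640,147,71],74.5)"
```

```text
t 4.70 z 75.0 yaw 74.8 radial 46.1 tang -39.6 F [-0.9  0.   0.4] Ft 0.8 tilt [179.5   0. ]
t 4.7 pos [647.3 146.1  75. ] rot [179.5   0.   74.8] F [-0.9  0.   0.4] w 0.3 q6 0.38
shift units [-0.05 -0.36  0.2 ]
turn units [0.13 0.   0.07]
```

>>> step_arm:
  moves: [0,-0.3,0.15,0.1,0,0,1,0,-0.25,0.1,0,0,0,1,0,-0.2,-0.02,0,0,0,1,0,-0.1,-0.02,0,0,0,1]

```text
time: 5.03
tool_pos: [630.4, 151.5, 71.9]
tcp_rot: [3.138, -0.001, 1.306]
contact_force: [0.3, -0.5, -0.2]
grip_width: 0.1
```

```bash
python3 -c "
from h import *
pol()"
```

```text
t 5.03 z 71.9 yaw 74.8 radial 46.9 tang -21.9 F [ 0.3 -0.5 -0.2] Ft -0.5 tilt [ 1.798e+02 -1.000e-01]
```

>>> step_arm:
  moves: [0,-0.1,-0.02,0,0,0,1,0,-0.1,-0.02,0,0,0,1]

```text
time: 5.2
tool_pos: [626.0, 152.8, 73.6]
tcp_rot: [3.137, -0.001, 1.306]
contact_force: [-0.2, 0.3, -0.2]
grip_width: 0.7
```

```bash
python3 -c "
from h import *
pol()"
```

```text
t 5.20 z 73.6 yaw 74.8 radial 47.0 tang -17.3 F [-0.2  0.3 -0.2] Ft 0.2 tilt [ 1.797e+02 -1.000e-01]
```

>>> step_arm:
  moves: [0,-0.1,0.06,0,0,0,1,0,-0.1,0.03,0,0,0,1,0,-0.1,0,0,0,0,1]

```text
time: 5.45
tool_pos: [621.3, 154.5, 73.4]
tcp_rot: [3.132, -0.003, 1.306]
contact_force: [1.6, -0.6, 0.4]
grip_width: 0.4
```

```bash
python3 -c "
from h import *
pol()
snap('wrist','w2')"
```

```text
t 5.45 z 73.4 yaw 74.8 radial 47.4 tang -12.4 F [ 1.6 -0.6  0.4] Ft -1.7 tilt [179.5  -0.2]
```

View pics/w2.png

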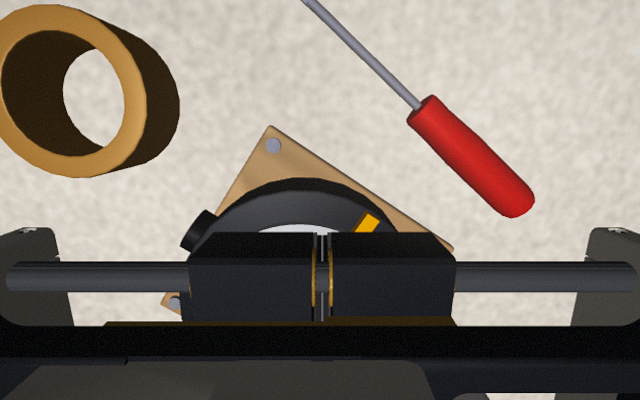

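Contact (−1.7 N) at a tangential offset of about −12.5 mm. Now I'll sweep counter-clockwise.

>>> step_arm:
  moves: [0.03,-0.13,0.03,0.05,0,-0.75,1,0.03,-0.13,0,0.05,0,-0.75,1,0.03,-0.13,-0.01,0,0,-0.75,1,0.03,-0.13,-0.02,0,0,-0.75,1,0.03,-0.13,-0.02,0,0,-0.75,1,0.03,-0.13,-0.02,0,0,-0.75,1]

```text
time: 6.0
tool_pos: [607.9, 160.0, 75.0]
tcp_rot: [3.134, -0.002, 1.632]
contact_force: [1.6, 0.1, -0.6]
grip_width: 0.4
```

```bash
python3 -c "
from h import *
pol()
snap('scene','s3')
im=cv2.imread('pics/s3.png'); cv2.imwrite('pics/s3c.png',cv2.resize(im[150:300,260:420],None,fx=3.9,fy=3.9,interpolation=cv2.INTER_CUBIC))"
```

```text
t 6.00 z 75.0 yaw 93.5 radial 47.2 tang -13.8 F [ 1.6  0.1 -0.6] Ft -1.6 tilt [ 1.795e+02 -1.000e-01]
```

View pics/s3c.png

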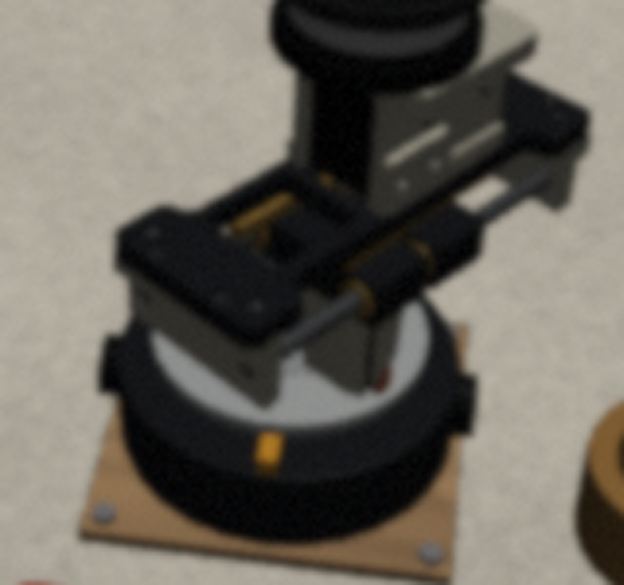

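>>> step_arm:
  moves: [0.04,-0.16,0.07,0.05,0,-1,1,0.04,-0.16,0.06,0.05,0,-1,1,0.04,-0.16,0.04,0.05,0,-1,1,0.04,-0.16,0.02,0,0,-1,1,0.04,-0.16,0,0,0,-1,1,0.04,-0.16,0,0,0,-1,1,0.04,-0.16,0,0,0,-1,1,0.04,-0.16,0,0,0,-1,1]

```text
time: 6.72
tool_pos: [584.5, 160.2, 74.2]
tcp_rot: [3.134, -0.0, 2.207]
contact_force: [0.0, 1.6, -0.4]
grip_width: 0.4
```

```bash
python3 -c "
from h import *
pol()"
```

```text
t 6.72 z 74.2 yaw 126.5 radial 46.3 tang -18.6 F [ 0.   1.6 -0.4] Ft -1.0 tilt [179.6  -0. ]
```

>>> step_arm:
  moves: [0.04,-0.24,0.08,0.05,0,-0.6,1,0.04,-0.24,0.06,0.05,0,-0.6,1,0.04,-0.22,0.05,0,0,-0.7,1,0.04,-0.2,0.03,0,0,-0.8,1,0.04,-0.2,0.02,0,0,-0.8,1,0.04,-0.2,0.02,0,0,-0.8,1,0.04,-0.2,0.02,0,0,-0.8,1,0.04,-0.2,0.02,0,0,-0.8,1]

```text
time: 7.38
tool_pos: [562.5, 146.5, 73.8]
tcp_rot: [3.121, 0.012, 2.629]
contact_force: [1.9, 3.3, 1.8]
grip_width: 0.7
```

```bash
python3 -c "
from h import *
pol()"
```

```text
t 7.38 z 73.8 yaw 150.6 radial 47.0 tang -13.1 F [1.9 3.3 1.8] Ft -3.8 tilt [178.8   0.7]
```

```bash
python3 -c "
from h import *
pol()
im=snap('top','t4')[:,:,::-1]; cv2.imwrite('pics/t4c.png',cv2.resize(im[130:250,220:380],None,fx=4.9,fy=4.9,interpolation=cv2.INTER_CUBIC))
im=snap('scene','s4')[:,:,::-1]; cv2.imwrite('pics/s4c.png',cv2.resize(im[150:300,260:420],None,fx=3.9,fy=3.9,interpolation=cv2.INTER_CUBIC));pol()"
```

```text
t 7.38 z 73.8 yaw 150.6 radial 47.0 tang -13.1 F [1.9 3.3 1.8] Ft -3.8 tilt [178.8   0.7]
t 7.48 z 73.7 yaw 150.5 radial 47.1 tang -12.5 F [0.6 1.7 3.2] Ft -1.8 tilt [178.9   0.6]
```

View pics/t4c.png

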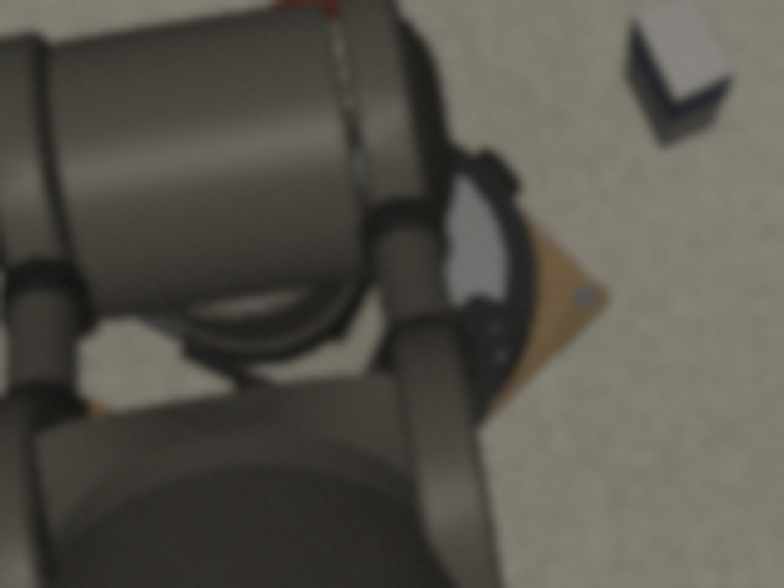

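View pics/s4c.png

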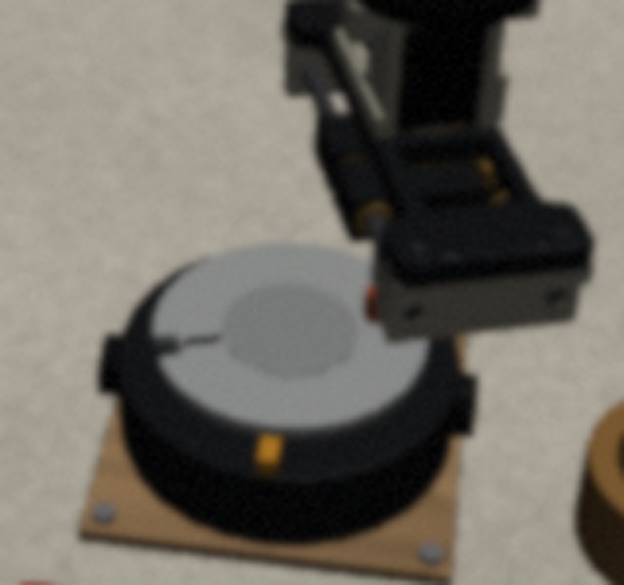

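The scene view shows the notch at crop (165,345), so the cover is following the finger. I'll continue.

>>> step_arm:
  moves: [0.03,-0.18,-0.01,-0.2,-0.1,-0.8,1,0.03,-0.18,0,0,0,-0.8,1,0.03,-0.18,0,0,0,-0.8,1,0.03,-0.18,0,0,0,-0.8,1,0.03,-0.18,0,0,0,-0.8,1,0.03,-0.18,0,0,0,-0.8,1,0.03,-0.18,0,0,0,-0.8,1,0.03,-0.18,0,0,0,-0.8,1]

```text
time: 8.15
tool_pos: [550.8, 125.0, 74.1]
tcp_rot: [3.111, 0.035, 3.068]
contact_force: [0.4, 3.8, 1.1]
grip_width: 0.4
```

```bash
python3 -c "
from h import *
pol()"
```

```text
t 8.15 z 74.1 yaw 175.8 radial 47.1 tang -9.6 F [0.4 3.8 1.1] Ft -3.8 tilt [178.3   2. ]
```

```bash
python3 -c "
from h import *
to([550,125,72],176)"
```

```text
t 8.15 pos [550.8 125.   74.1] rot [178.3   2.  175.8] F [0.4 3.8 1.1] w 0.4 q6 -1.44
shift units [ 0.04 -0.01  0.1 ]
turn units [ 0.44  0.5  -0.04]
```

>>> step_arm:
  moves: [0.03,-0.14,0,0.15,0.15,-0.9,1,0.03,-0.14,0,0.15,0.15,-0.9,1,0.03,-0.14,0,0.15,0.15,-0.9,1,0.03,-0.14,0,0.1,0.1,-0.9,1,0.03,-0.14,0,0.1,0.1,-0.9,1,0.03,-0.14,0,0.1,0.1,-0.9,1]

```text
time: 8.65
tool_pos: [547.8, 110.6, 74.1]
tcp_rot: [-3.121, -0.022, -2.839]
contact_force: [0.4, 3.6, 1.6]
grip_width: 0.4
```

```bash
python3 -c "
from h import *
pol()
to([550,125,72],200)
C=cam('scene')
im=snap('scene','s5')[:,:,::-1]; cv2.imwrite('pics/s5c.png',cv2.resize(im[180:280,280:400],None,fx=5.8,fy=5.8,interpolation=cv2.INTER_CUBIC))"
```

```text
t 8.65 z 74.1 yaw -162.7 radial 47.4 tang -13.3 F [0.4 3.6 1.6] Ft -3.3 tilt [-178.8   -1.3]
t 8.65 pos [547.8 110.6  74.1] rot [-178.8   -1.3 -162.7] F [0.4 3.6 1.6] w 0.4 q6 -1.78
shift units [-0.32  0.66  0.08]
turn units [-0.29 -0.32 -0.66]
```

View pics/s5c.png

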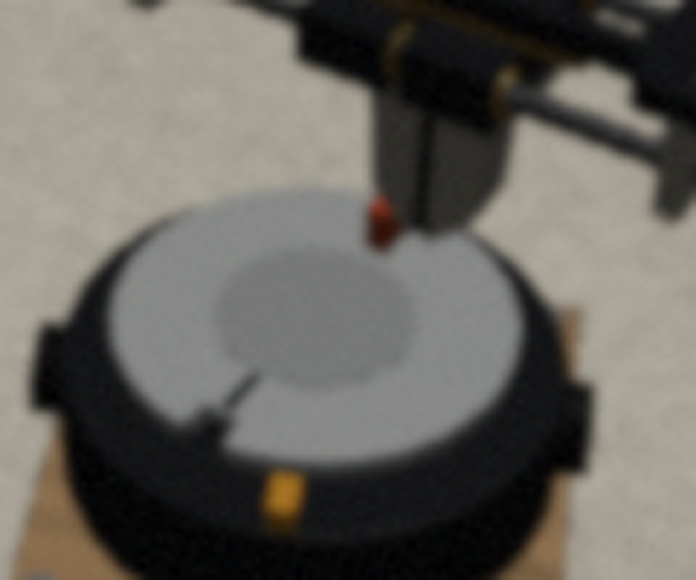

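The notch is at crop (207,425), the pin at (285,495), and about 24° remain.

>>> step_arm:
  moves: [0.03,-0.15,0,-0.1,-0.1,-0.7,1,0.03,-0.15,0,-0.1,-0.1,-0.7,1,0.03,-0.15,0,-0.1,-0.1,-0.7,1,0.03,-0.15,0,0,0,-0.7,1,0.03,-0.13,0,0,0,-0.6,1]

```text
time: 9.12
tool_pos: [549.8, 98.3, 74.3]
tcp_rot: [3.135, -0.003, -2.606]
contact_force: [-0.3, 3.0, 1.6]
grip_width: 0.4
```

```bash
python3 -c "
from h import *
pol()
C=cam('scene')
im=snap('scene','s6')[:,:,::-1]; cv2.imwrite('pics/s6c.png',cv2.resize(im[180:280,280:400],None,fx=5.8,fy=5.8,interpolation=cv2.INTER_CUBIC))"
```

```text
t 9.12 z 74.3 yaw -149.3 radial 47.6 tang -12.3 F [-0.3  3.   1.6] Ft -2.8 tilt [179.6  -0.2]
```

View pics/s6c.png

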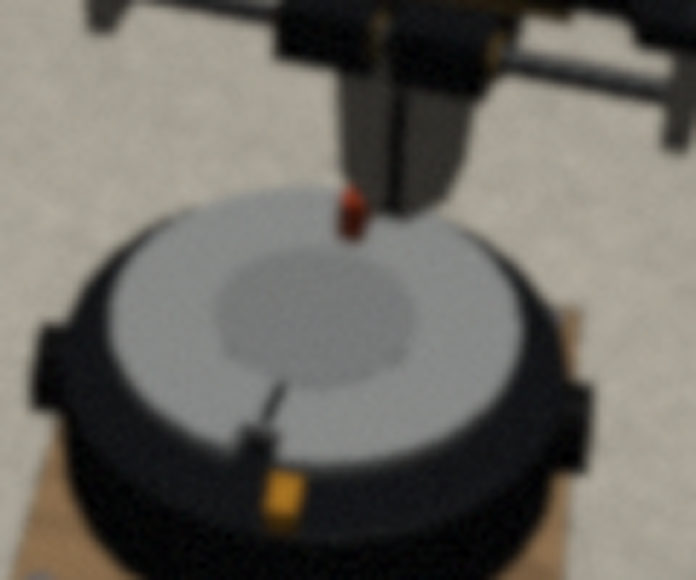

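```bash
cat >> h.py <<'E'
def ang(n,f,x0,y0,cen,notch,pin,zt=65,lug=None):
    C=cam(n); g=lambda p,z:ray(C,(p[0]+.5)/f-.5+x0,(p[1]+.5)/f-.5+y0,z)[:2]
    c=g(cen,zt)
    for nm,p in(('notch',g(notch,zt)),('pin',g(pin,58))):
        d=p-c; print(nm,'c',c.round(1),'r',np.hypot(*d).round(1),'ang',np.degrees(np.arctan2(d[1],d[0])).round(1))
E
python3 -c "
from h import *
ang('scene',5.8,280,180,(315,317),(258,440),(286,490))
C=cam('scene')
for p in([597,112,65],[597+54.5*np.cos(.721),112+54.5*np.sin(.721),65],[597+67*np.cos(.721),112+67*np.sin(.721),58]): print((proj(C,p)-[280,180])*5.8)"
```

```text
notch c [596.2 111.1] r 53.7 ang 31.1
pin c [596.2 111.1] r 63.8 ang 41.2
[312.43506235 317.34889358]
[288.75034913 448.73045579]
[282.29320625 499.07923535]
```

>>> step_arm:
  moves: [0.02,-0.12,0,0,0,-0.6,1,0.02,-0.12,0,0,0,-0.6,1,0.02,-0.1,0,0,0,-0.5,1,0,0,0,0,0,0,1]

```text
time: 9.5
tool_pos: [552.0, 92.8, 74.4]
tcp_rot: [3.132, -0.002, -2.496]
contact_force: [-0.5, 1.7, 1.0]
grip_width: 0.5
```

```bash
python3 -c "
from h import *
pol()
im=snap('scene','s7')[:,:,::-1]; cv2.imwrite('pics/s7c.png',cv2.resize(im[180:280,280:400],None,fx=5.8,fy=5.8,interpolation=cv2.INTER_CUBIC))"
```

```text
t 9.50 z 74.4 yaw -143.0 radial 47.5 tang -11.7 F [-0.5  1.7  1. ] Ft -1.7 tilt [ 1.794e+02 -1.000e-01]
```

View pics/s7c.png

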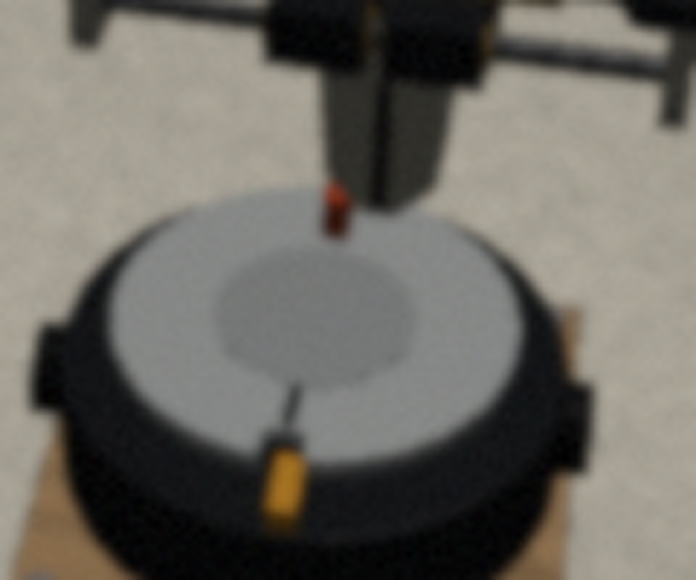

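```bash
python3 -c "
from h import *
ang('scene',5.8,280,180,(314,317),(283,443),(286,490))
ang('scene',5.8,280,180,(314,317),(295,387),(286,490))"
```

```text
notch c [596.4 111. ] r 52.9 ang 38.9
pin c [596.4 111. ] r 63.8 ang 41.5
notch c [596.4 111. ] r 30.2 ang 37.9
pin c [596.4 111. ] r 63.8 ang 41.5
```

>>> step_arm:
  moves: [0.01,-0.08,0,0,0,-0.5,1,0,-0.06,0,0,0,-0.3,1,0,0,0,0,0,0,1]

```text
time: 9.8
tool_pos: [552.8, 90.7, 74.2]
tcp_rot: [3.131, -0.003, -2.448]
contact_force: [-1.0, 1.1, 2.5]
grip_width: 0.5
```

```bash
python3 -c "
from h import *
pol()
im=snap('scene','s8')[:,:,::-1]; cv2.imwrite('pics/s8c.png',cv2.resize(im[180:280,280:400],None,fx=5.8,fy=5.8,interpolation=cv2.INTER_CUBIC))"
```

```text
t 9.80 z 74.2 yaw -140.3 radial 47.6 tang -11.8 F [-1.   1.1  2.5] Ft -1.5 tilt [179.4  -0.2]
```

View pics/s8c.png

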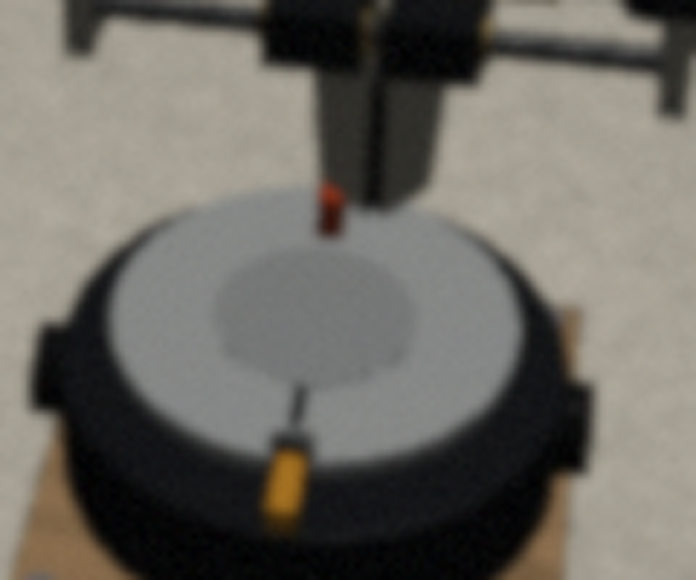

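The notch at (291,442) is now in line with the pin, within about 1°. I'll back off tangentially before lifting, so nothing drags on the lug.

>>> step_arm:
  moves: [0,0.2,0,0,0,0,1,0,0.3,0,0,0,0,1,0,0.3,0,0,0,0,1,0,0,-0.5,0,0,0,1,0,0,-0.6,0,0,0,1,0,0,-0.5,0,0,0,1,0,0,0,0,0,0,1]

```text
time: 10.43
tool_pos: [540.1, 104.5, 107.5]
tcp_rot: [3.129, -0.007, -2.453]
contact_force: [-0.3, 0.4, 0.3]
grip_width: 0.3
```

Run:
```python
from h import *
pol()
to([597,112,105],-140)
im=snap('scene','s9')[:,:,::-1]; cv2.imwrite('pics/s9c.png',cv2.resize(im[180:280,280:400],None,fx=5.8,fy=5.8,interpolation=cv2.INTER_CUBIC))
b=cv2.cvtColor(im.astype(np.uint8),cv2.COLOR_BGR2HSV).astype(int)
m=((b[...,1]>130)&(b[...,2]>80)).astype(np.uint8)
k,l,s,c=cv2.connectedComponentsWithStats(m)
for i in range(1,k):
  if s[i][4]>8 and 280<c[i][0]<400 and 180<c[i][1]<280: print(c[i],s[i][4],ray(cam('scene'),*c[i],73).round(1))
```

```text
t 10.43 z 107.5 yaw -140.6 radial 48.7 tang -30.4 F [-0.3  0.4  0.3] Ft -0.5 tilt [179.3  -0.4]
t 10.43 pos [540.1 104.5 107.5] rot [ 179.3   -0.4 -140.6] F [-0.3  0.4  0.3] w 0.3 q6 -2.21
shift units [-2.44 -1.52  0.09]
turn units [ 0.18 -0.1  -0.14]
[337.39285714 211.35714286] 28 [557.   76.3  73. ]
[328.875   262.90625] 64 [652.4 161.9  73. ]
```

View pics/s9c.png

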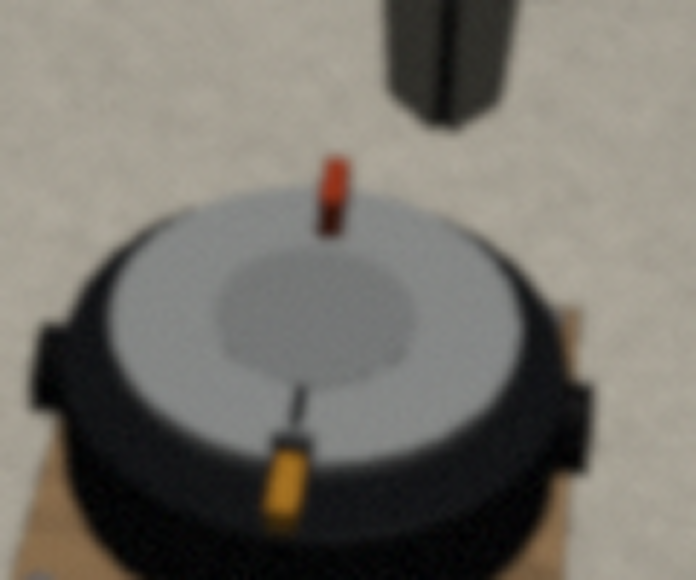

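The lug direction is 221.5° against a 41.5° pin direction, so the two are aligned. I'll move over the middle.

>>> step_arm:
  moves: [-0.6,-0.38,0,0.1,0,0,1,-0.6,-0.38,0,0.1,0,0,1,-0.6,-0.38,0,0,0,0,1,-0.6,-0.38,0,0,0,0,1,0,0,0,0,0,0,1]

```text
time: 10.9
tool_pos: [597.2, 111.5, 106.1]
tcp_rot: [-3.14, -0.008, -2.454]
contact_force: [-0.3, -1.0, -0.5]
grip_width: 0.6
```

```bash
python3 -c "
from h import *
to([596.7,111.7,66],-140.5)"
```

```text
t 10.9 pos [597.2 111.5 106.1] rot [-179.9   -0.5 -140.6] F [-0.3 -1.  -0.5] w 0.6 q6 -2.19
shift units [-0.01  0.03  2.  ]
turn units [-0.03 -0.12 -0.03]
```

>>> step_arm:
  moves: [0,0,0.6,0,-0.1,0,1,0,0,0.6,0,0,0,1,0,0,0.4,0,0,0,1,0,0,0.2,0,0,0,1,0,0,0,0,0,0,1]

```text
time: 11.32
tool_pos: [595.0, 110.9, 67.3]
tcp_rot: [-3.141, -0.004, -2.454]
contact_force: [0.4, 0.1, -0.1]
grip_width: 0.5
```

```bash
python3 -c "
from h import *
to([596.7,111.7,56],-140.5)"
```

```text
t 11.32 pos [595.  110.9  67.3] rot [-180.    -0.2 -140.6] F [ 0.4  0.1 -0.1] w 0.5 q6 -2.2
shift units [-0.09 -0.02  0.57]
turn units [-0.01 -0.05 -0.03]
```

Now I'll press in small steps and watch the force.

>>> step_arm:
  moves: [-0.05,0,0.12,0,0,0,1,0,0,0.12,0,0,0,1,0,0,0.12,0,0,0,1]

```text
time: 11.57
tool_pos: [595.7, 111.6, 61.3]
tcp_rot: [-3.141, -0.003, -2.455]
contact_force: [-2.8, -0.7, 4.3]
grip_width: 0.2
```

>>> step_arm:
  moves: [0,0,0.15,0,0,0,1,0,0,0.15,0,0,0,1]

```text
time: 11.73
tool_pos: [595.7, 111.6, 56.3]
tcp_rot: [-3.14, -0.002, -2.454]
contact_force: [-2.2, 0.4, 4.9]
grip_width: -0.1
```

>>> step_arm:
  moves: [0,0,0.15,0,0,0,1,0,0,0.15,0,0,0,1]

```text
time: 11.9
tool_pos: [595.9, 111.6, 55.7]
tcp_rot: [-3.138, -0.001, -2.454]
contact_force: [-12.9, -1.5, 29.6]
grip_width: 0.1
```

It went past the pin and bottomed at z ≈ 55.7 with 30 N, so it is home. I'll lift off straight up.

>>> step_arm:
  moves: [0,0,-0.2,0,0,0,1,0,0,-0.4,0,0,0,1,0,0,-0.8,0,0,0,1,0,0,-1,0,0,0,1,0,0,-1,0,0,0,1,0,0,-1,0,0,0,1,0,0,-1,0,0,0,1,0,0,-1,0,0,0,1]

```text
time: 12.57
tool_pos: [594.6, 111.9, 185.1]
tcp_rot: [3.141, -0.005, -2.454]
contact_force: [0.6, -0.0, -0.0]
grip_width: 0.5
```

>>> step_arm:
  moves: [-1,0,-1,0,0,0,1,-1,0,-0.5,0,0,0,1,-1,0,0,0,0,0,1,-0.5,0,0,0,0,0,1,0,0,0,0,0,0,1]

```text
time: 12.98
tool_pos: [653.6, 157.9, 223.4]
tcp_rot: [-3.135, 0.006, -2.456]
contact_force: [-0.3, -0.7, -0.5]
grip_width: 0.2
```

```bash
python3 -c "
from h import *
pol()
im=snap('scene','s10')[:,:,::-1]; cv2.imwrite('pics/s10c.png',cv2.resize(im[140:350,200:490],None,fx=2.7,fy=2.7,interpolation=cv2.INTER_CUBIC))
cv2.imwrite('pics/s10d.png',cv2.resize(im[180:280,280:400],None,fx=5.8,fy=5.8,interpolation=cv2.INTER_CUBIC))
snap('wrist','w10')"
```

```text
t 12.98 z 223.4 yaw -140.7 radial -72.8 tang 0.3 F [-0.3 -0.7 -0.5] Ft 0.3 tilt [-179.6    0.3]
```

View pics/s10c.png

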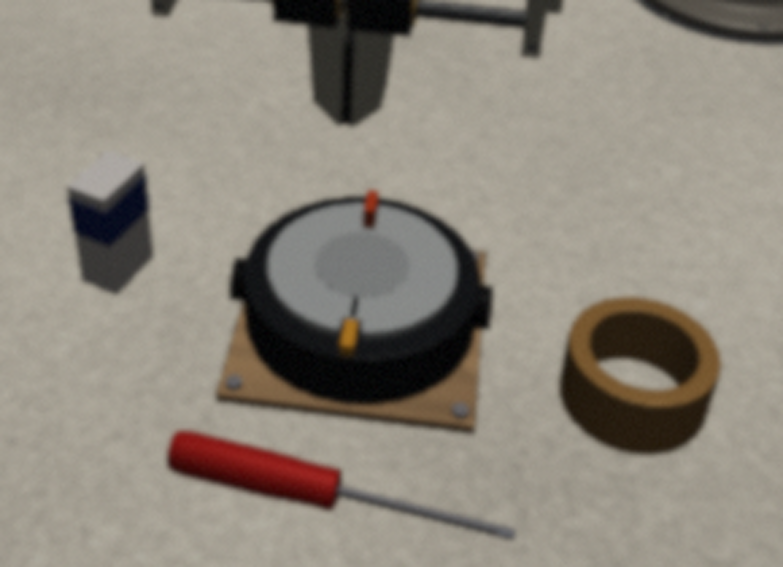

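View pics/s10d.png

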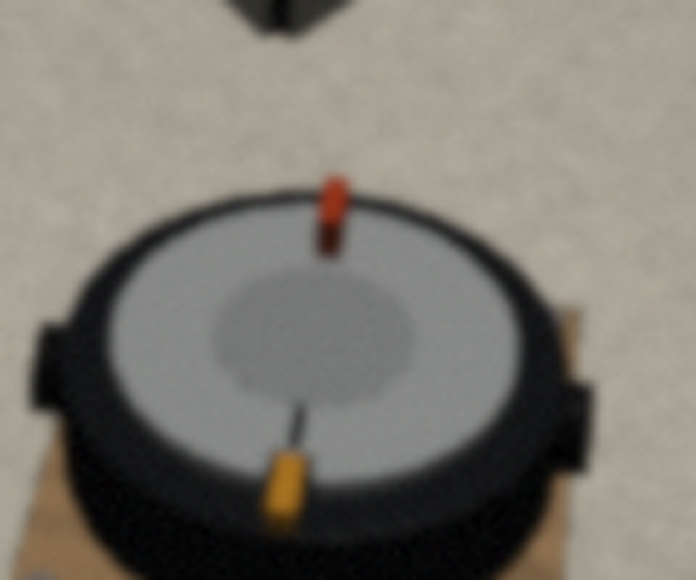

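View pics/w10.png

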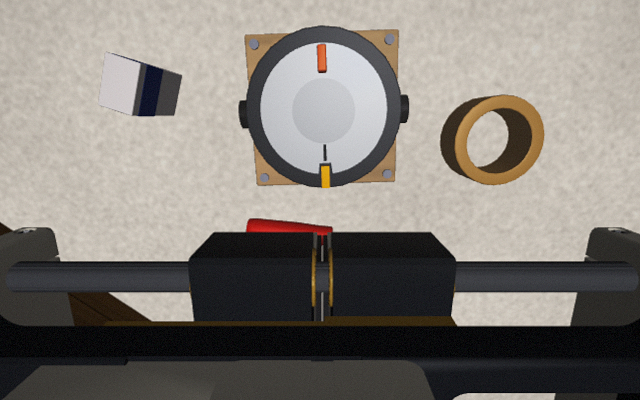

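The notch now sits over the pin, (325,175) in the wrist view. The carton, tape and screwdriver have not moved. One numeric check of the cover height, then I'll hand in.

Run:
```python
from h import *
C=cam('scene')
for z in(65,60,56): print(z,(proj(C,[597,112,z])-[280,180])*5.8)
def meas(f):
    b=cv2.cvtColor(cv2.imread(f'pics/{f}.png'),cv2.COLOR_BGR2HSV).astype(int)
    m=((b[...,1]>130)&(b[...,2]>80)).astype(np.uint8);k,l,s,c=cv2.connectedComponentsWithStats(m)
    print(f,[(c[i].round(1).tolist(),int(s[i][4])) for i in range(1,k) if s[i][4]>8 and 230<c[i][0]<480 and 190<c[i][1]<350])
meas('scene0');meas('s10')
close_job()
```

```text
65 [312.43506235 317.34889358]
60 [311.90422346 329.96268086]
56 [311.48270737 339.97874113]
scene0 [([346.5, 244.0], 38), ([438.4, 271.3], 637), ([328.6, 264.4], 43), ([294.1, 310.9], 615)]
s10 [([337.0, 214.6], 32), ([438.2, 271.5], 698), ([328.9, 263.4], 59), ([294.1, 311.4], 683)]
the job is handed in; nothing more can be done
```

The cover is turned, pressed home and released, and I handed the job in at about 13 s of the 48 s allowed. I pushed the lug about 147° counter-clockwise with the closed fingertips. I then backed off sideways before lifting, and pressed the middle straight down.

**Alignment:** before pressing, the lug direction measured 221.5° against 41.5° for the pin, which is exactly opposite.

**Pressed home:** the cover went down past the pin at about 5 N. It bottomed with the fingertip at z = 55.7 mm and 30 N; fully home is 56 mm. In the last scene picture the middle sits at crop row 337 by eye, against 340 predicted for fully home and 317 at the start. That is about 1 mm short of full depth, but the reading itself is only good to about 1 mm.

**Other objects:** the tape and screwdriver moved less than 1 pixel in the scene view. I checked the carton by eye only; it is standing where it was. The robot was clear of everything at hand-in.

**Disagreements:**
- Positions from the different views differed by 2–3 mm, mostly at the lug and pin.
- An early disc fit in the scene view failed (73 mm radius instead of 60), so I did not use it.
- While I was pushing the lug there was an unexplained upward force on the tool of up to about 3 N, probably friction on the lug.

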